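# Feel the pad clearance on the caliper fixture

## Task

On the brake-caliper setting fixture, first slide the carriage along its rods until it sits against the stop, closing it up to the fixed bracket. Then lift the tapered feeler blade out of its wooden stand by the handle and slide it straight down into the middle of the narrow gap between the two brake pads until it drags snugly on both pads, not jammed, with the carriage still on its stop. Finish there: keep hold of the handle with the blade still at that depth, and leave the wrench, oil bottle and bearing alone.

Things in the scene. Friction and masses are not known exactly. Their poses are not given: they have to be found in the camera images.
- bed: Aluminium bed plate of the fixture, 110 (x) x 330 (y) x 20 mm, fixed; place and yaw vary. Origin on the bench under the gap between the pads; the plate runs from y = -110 to +220 mm. Its y axis lies along the slide: the fixed bracket is on the -y side of the gap, the carriage with its rods and brass stop collars on the +y side.
- gap (a point): Nominal centre of the gap's mouth with the carriage on its stop: fixed on the bed, 100 mm above its origin, level with the tops of the pads' faces; axes as the bed. The real middle is up to 0.5 mm off along y, as the gap's width varies (3 to 4 mm).
- carriage (a joint): Carriage travel in m: 0 fully open, 0.080 against the stop; grows as the carriage moves to the bed's -y. Starts at 0 to 0.045. Stiff slide: about 11 N moves it and it stays where it is left; a push of over 11 N on the inner pad would move it off the stop again.
- tab (a point): Top centre of the upright steel tab on the carriage, to pinch or push: 36 (bed x) x 14 (bed y) mm, top 135 mm above the bench, free down to 47 mm, where the carriage's flat base lies. It stands 90 mm to +y of the gap when on the stop. The carriage's head, 85 mm above the bench, begins 44 mm to -y of the tab's centre; the +y side is clear.
- pad_in: Inner brake pad, on the carriage: upright plate 60 (x) x 60 mm high, grey face to the gap. Origin: top centre of that face, 100 mm above the bench; axes as the bed. A steel lip above it flares outwards, 26 degrees from upright, to 113 mm above the bench (mouth 15 mm wide there). It floats on springs and gives way to +y by up to 7 mm: 2 N to start, then 3 N more per mm.
- pad_out: Outer brake pad, on the fixed bracket: mirror image of the inner pad, same springs and lip, giving way to -y. Origin: top centre of its face, 100 mm above the bench; axes as the bed. With the carriage on the stop the two faces are 3 to 4 mm apart.
- blade: Feeler blade with handle, loose, 100 to 170 g. Origin: centre of the handle's underside; z up. Black handle above it, 34 (x) x 20 (y) x 48 mm high. Steel blade below, 85 mm long, 24 mm wide (x), thickness (y) tapering evenly from 8.8 mm at the handle to 2 mm at the tip. Starts in the stand's slot, handle on the stand's top. Goes between the pads with its width along bed x, either way round.
- blade_tip (a point): Middle of the blade's lower end, 85 mm below the handle's underside; axes as the blade. Blade on pad friction is 0.5 to 0.7. Snug means about 4 N (1.2 to 10 N) on each pad, felt as a drag of roughly 4 to 6 N against sliding deeper; the tip is then about 25 to 55 mm below the pads' tops (past 71 mm the handle meets the lips).
- stand: Wooden stand fixed to the bench (place and yaw vary): block 70 x 70 mm, 90 mm high, on a 100 (x) x 90 (y) x 3 mm foot, with a slot from the top down to the foot, 27 (x) x 11 (y) mm, that holds the blade. Origin on the bench under the slot.
- wrench: Steel wrench lying on the bench, 190 mm long; to be left alone. Origin under its middle.
- oil: Grey oil bottle, 60 mm across, 150 mm high, to be left alone. Origin at the centre of its base.
- bearing: Steel bearing ring lying flat, 62 mm across, 17 mm high, to be left alone. Origin at the centre of its underside.
There are look-alikes about, which are no part of the job. Leave any pink look-alike of the blade alone. There is more than one size of the stand; the job needs the smaller.

How it is judged:
On the way, in this order (a step that is already met when the one before it is completed fails the run):
1. the carriage is slid against its stop while the blade is still in its stand (value of joint carriage above 0.077 m and distance between blade_tip and stand below 0.04 m), for 0.2 s.
2. the blade is lifted out of its stand by the gripper, the carriage still on its stop (value of joint carriage above 0.077 m and z of blade_tip in the frame of stand above 0.09 m and contact force between blade and the fingers above 3 N), for 0.1 s.
At the end, for the whole second after the job is handed in: Gripper still holds the blade (over 3 N), at rest, within 10 deg of upright and 11 deg of the bed's x; tip within 18 mm of the pads' middle, 10 to 68 mm below their tops; 1.2 to 10 N on each pad; carriage within 3 mm of its stop; wrench, bottle, bearing moved under 30 mm (value of joint carriage above 0.077 m and contact force between blade and pad_in between 1.2 and 10 N and contact force between blade and pad_out between 1.2 and 10 N and z of blade_tip in the frame of bed between 0.032 and 0.09 m and x of blade_tip in the frame of bed between -0.018 and 0.018 m and angle between blade's own z axis and vertical below 0.17 rad and angle between the x axis of blade and the x axis of bed, either way round below 0.2 rad and contact force between blade and the fingers above 3 N and linear speed of blade below 0.01 m/s and distance of each of wrench, oil, bearing from where it was at the start of the episode below 0.03 m); the arm keeps its last pose, push and grip.
It fails at once if the blade is jammed hard against a pad (over 22 N) (contact force between blade and pad_in above 22 N or contact force between blade and pad_out above 22 N).
It fails at once if the wrench, the bottle or the bearing is pushed away by more than 50 mm (distance of any of wrench, oil, bearing from where it was at the start of the episode above 0.05 m).
It also fails if it takes over 67 s, if anything falls off the work surface, if the arm or the gripper's body presses on something with over 40 N, if the wrist force passes 120 N, or if a joint passes its speed limit or range.

## Robot

A 6-joint arm with a two-finger parallel gripper is mounted at the origin on the work surface. World frame = base frame: x ahead of the robot, y to its left, z up, the work surface at z = 0. Lengths are in m, angles in rad, forces in N, time in s.
With the tool pointing down it reaches from about 0.35 to 0.975 m from the base axis. Payload 4.9 kg.
Tool frame: the origin (TCP) lies on the centre line of the jaws, within the pads' length; the fingertips stand 14 mm ahead of it and the grasp point (between the pads) lies 5 mm behind it; y points along the fingers, z is the direction in which the jaws open and shut, and the axes are right-handed (so a half turn about y gives the same grasp; the last joint's range is limited). The gripper opens to 85 mm and grips with 20 to 120 N. Pads are 22 mm wide; open, the fingers measure 114 mm over their backs; the gripper's body (76 mm by 85 mm) begins 54 mm behind the grasp point. The pads swing forward as they close: fully open they stand 13 mm farther back than shut.
Start: joints at [1.151, 0.053, 1.613, -0, 1.476, -0.119], TCP at [0.185, 0.597, 0.245] pointing down, gripper open.
Joint ranges: [-3.01, 3.01], [-1.01, 2.22], [0.06, 2.58], [-1.02, 4.17], [0.09, 2.62], [-3.14, 3.14]. Speed limits (rad/s): [2.57, 2.57, 3.14, 3.14, 3.14, 3.14].

## Interface

Orientations are given as a rotation vector (axis times angle).
In Python, from station import ctrl gives the robot as it stands.
- The arm moves only by the tool servo_tool, never from a script. Its arguments are lists of equal length, an entry for each row: "delta_pos": the shift along the tool's x, y, z in m, a list of three; "dr": the turn, a rotation vector about the tool's x, y, z in degrees, a list of three; "grip": the opening, from 0 (shut) to 1 (fully open). In form: {"delta_pos": [[x, y, z], ...], "dr": [[rx, ry, rz], ...], "grip": [grip, ...]}. A call has 1 to 5 rows; each row shifts and turns the pose as measured when the row begins, along the tool's axes as they then stand; what a row does not reach is not made up. A row lasts 1/8 s, in which the tool goes at most 62.5 mm and 10.7 degrees, less where a joint would pass 70% of its speed; a pose out of reach is approached as far as the arm can. A call is refused whole if a number of a shift passes 0.0625 or a number of a turn 10.7, either way. A call with a gripper value outside its range is refused whole. The fingers move at their own pace and stop on an object; "grip_force" is the grip in N (left out, the last holds). Time passes only in rows, so rows that do not move let the fingers close. It gives the time, the measured TCP pose, the force and the opening at its end, in the units of the state.
- ctrl.get_obs(): the state, without advancing time (a new reading comes with each control period).
- ctrl.get_image(name): name is "scene" or "top"; returns the picture (384x512x3 uint8, red, green, blue); there is no depth.
- ctrl.camera_params(name): a dict with "fovy" (degrees; the focal length in pixels is half the picture's height over the tangent of half this angle, whatever the lens; pixels are square), "cx", "cy" (the principal point, pixels), "eye" and "rotation" of the camera in the world. Camera axes: x right, y down, z forward; pixel columns grow to the right and rows downward; lengths in m; the calibration is good to about 2 mm. A picture is of the moment at which its call begins. camera_params takes no time and is no camera call.
- ctrl.finish_job(): hands the job in, once; it reports no verdict.
Trained networks look in the newest picture that a camera, given by its name, has taken for a name from the list of things; names that differ only in an ending like _2 or _b are one class to them, and where a whole thing is asked for, a point or a joint stands for the part that bears it (a point fixed in the world has none). Each returns a list of dicts, best first, with "score" (0 to 1); they miss things now and then, are a little off and sometimes report something else, mostly with a low value. They report only what shows in the picture. A call takes as long as a camera call. They do not tell look-alikes from the thing itself.
- ctrl.masks_of(camera, label): "pixels" (384x512 bool, what is visible of it) and "extent" ([left, top, right, bottom] in pixels, round what is visible of it).
The state is a dict: "t": time; "q": joint angles; "dq": joint speeds; "effort": joint torques, N m; "tool_pos": TCP position; "tool_rot": TCP orientation; "contact_force": force on the tool from outside, world axes, zero at the start; "wrist_torque": the same for the moment, N m; "opening": finger opening in m.
Only numpy, scipy, OpenCV 4.12 (cv2) and the standard library are available. Lean on these libraries where they do the work, as an engineer would, in place of code of your own. Each camera call takes 0.05 s, during which the arm holds its last target.

## Working session

There is one attempt and no reset: what is moved stays moved. The work goes in short steps, Python scripts to look and compute and a tool call to move; the robot and the scene stay as the last step left them, time stands still between calls to the robot, and variables do not carry over. Pictures are saved under pics/ and viewed, and the job is handed in when it is done.

Besides the shell and the picture viewer there is one more tool, called after "Request:" as name(argument=value, ...), one argument or row to a line, values as JSON. servo_tool: Moves the arm, as the interface text tells. Its arguments: {"type":"object","properties":{"delta_pos":{"type":"array","items":{"type":"array","items":{"type":"number"}}},"dr":{"type":"array","items":{"type":"array","items":{"type":"number"}}},"grip":{"type":"array","items":{"type":"number"}},"grip_force":{"type":"number"}},"required":["delta_pos","dr","grip"]}

```bash
ls; mkdir -p pics
python3 - <<'E'
from station import ctrl
import cv2,numpy as np
np.set_printoptions(precision=4,suppress=True)
print(ctrl.get_obs())
for n in("scene","top"):
    im=ctrl.get_image(n); cv2.imwrite(f"pics/{n}0.png",im[:,:,::-1]); print(n,ctrl.camera_params(n))
E
```

```text
pics
{'t': 0.0, 'q': array([ 1.151 ,  0.0534,  1.6143, -0.    ,  1.476 , -0.119 ]), 'dq': array([-0.0005,  0.001 ,  0.0012, -0.0005, -0.0013,  0.0001]), 'effort': array([  0.0011, -39.3677, -37.0179,  -0.0001,   0.007 ,  -0.    ]), 'tool_pos': array([0.1849, 0.5964, 0.244 ]), 'tool_rot': array([-1.5599,  0.2366, -0.2357]), 'contact_force': array([ 0.2784, -0.3243, -0.2968]), 'wrist_torque': array([ 0.0455,  0.0079, -0.0063]), 'opening': 0.08558967369546958}
scene {'fovy': 54.8820633037429, 'cx': 254.01654799718992, 'cy': 191.48724949142084, 'eye': array([0.9391, 0.3524, 0.6862]), 'rotation': array([-0.9807, -2.4851,  1.0588])}
top {'fovy': 46.532214506796436, 'cx': 251.11960457644818, 'cy': 190.38005125606918, 'eye': array([ 0.3414, -0.0794,  1.09  ]), 'rotation': array([-2.1011,  2.0918, -0.2386])}
```

View pics/scene0.png

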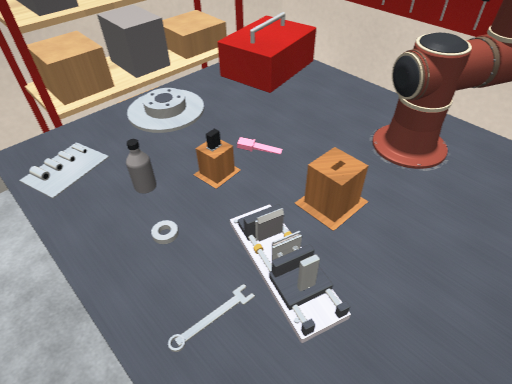

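View pics/top0.png

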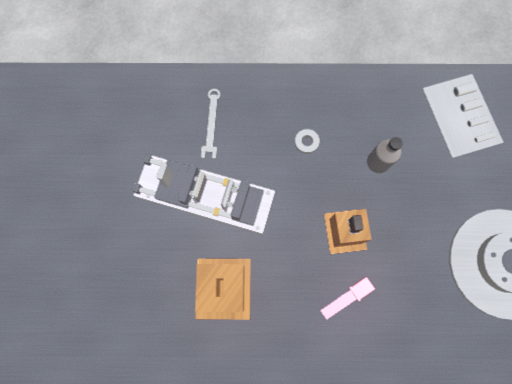

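```bash
cat > h.py <<'E'
import numpy as np,cv2
from scipy.spatial.transform import Rotation as R
from station import ctrl
np.set_printoptions(precision=4,suppress=True)
def cam(n):
    p=ctrl.camera_params(n); f=192/np.tan(np.radians(p['fovy']/2))
    return p,f,R.from_rotvec(p['rotation']).as_matrix()
def proj(n,X):
    p,f,M=cam(n); c=(np.atleast_2d(X)-p['eye'])@M
    return np.c_[p['cx']+f*c[:,0]/c[:,2],p['cy']+f*c[:,1]/c[:,2]]
def back(n,uv,z):
    p,f,M=cam(n); uv=np.atleast_2d(uv).astype(float)
    d=np.c_[(uv[:,0]-p['cx'])/f,(uv[:,1]-p['cy'])/f,np.ones(len(uv))]@M.T
    return p['eye']+d*((z-p['eye'][2])/d[:,2])[:,None]
E
python3 - <<'E'
from h import *
for n in("scene","top"):
    print(n, proj(n,[[0,0,0],[.1,0,0],[0,.1,0]]), cam(n)[2])
ctrl.get_image("top");ctrl.get_image("scene")
ims={n:cv2.imread(f"pics/{n}0.png") for n in("scene","top")}
for n in ims:
  for l in("bed","stand","blade","pad_in","pad_out","tab"):
    for m in ctrl.masks_of(n,l)[:4]:
      c=np.argwhere(m['pixels']).mean(0)[::-1]; print(n,l,round(m['score'],2),m['extent'],c,m['pixels'].sum())
E
```

```text
scene [[408.1883 145.3024]
 [389.5671 159.9561]
 [439.5763 160.5595]] [[-0.7356  0.4822 -0.4758]
 [ 0.6772  0.5046 -0.5356]
 [-0.0182 -0.7162 -0.6977]]
top [[216.513  454.8356]
 [217.5227 405.5976]
 [171.1324 454.5154]] [[ 0.005  -0.9733  0.2295]
 [-1.     -0.0038  0.0055]
 [-0.0045 -0.2295 -0.9733]]
scene bed 0.72 [234.5, 204.7, 350.0, 343.0] [295.2979 280.6647] 6516
scene bed 0.28 [153.7, 222.0, 176.8, 245.9] [165.0455 231.7335] 484
scene stand 0.6 [194.7, 141.2, 239.1, 188.7] [215.9251 164.3222] 1322
scene stand 0.34 [256.7, 209.6, 283.5, 240.1] [269.3538 224.7311] 636
scene blade 0.73 [206.0, 127.9, 224.2, 150.6] [213.3643 139.6783] 258
scene blade 0.55 [237.8, 135.4, 282.2, 153.1] [257.6052 146.0453] 309
scene pad_in 0.7 [273.1, 230.3, 300.2, 257.7] [286.154 244.525] 539
scene pad_out 0.69 [255.9, 210.7, 285.2, 242.0] [269.5059 224.6834] 676
scene tab 0.85 [270.3, 229.1, 334.1, 309.3] [296.7439 271.1015] 3053
top bed 0.59 [133.0, 154.1, 275.4, 234.5] [194.6643 191.3916] 4882
top stand 0.77 [321.2, 208.8, 368.1, 252.4] [345.9753 231.9282] 1378
top stand 0.6 [196.6, 257.7, 251.0, 317.0] [222.9542 288.9461] 3338
top blade 0.88 [320.8, 277.9, 370.9, 320.5] [349.8217 296.5914] 673
top blade 0.5 [347.7, 211.0, 362.3, 233.4] [355.4333 224.2143] 210
top pad_in 0.54 [191.0, 170.8, 204.8, 200.8] [198.8707 186.7585] 294
top pad_out 0.8 [221.1, 177.4, 239.5, 208.4] [228.6131 194.7574] 305
top tab 0.59 [153.0, 161.5, 205.5, 208.9] [179.7669 183.8908] 1832
```

Run:
```python
import cv2
a=cv2.imread("pics/top0.png");cv2.imwrite("pics/t1.png",cv2.resize(a[140:340,120:400],None,fx=2.85,fy=2.85,interpolation=cv2.INTER_CUBIC))
a=cv2.imread("pics/scene0.png");cv2.imwrite("pics/s1.png",cv2.resize(a[120:340,170:380],None,fx=2.7,fy=2.7,interpolation=cv2.INTER_CUBIC))
```

```text
(no output)
```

View pics/t1.png

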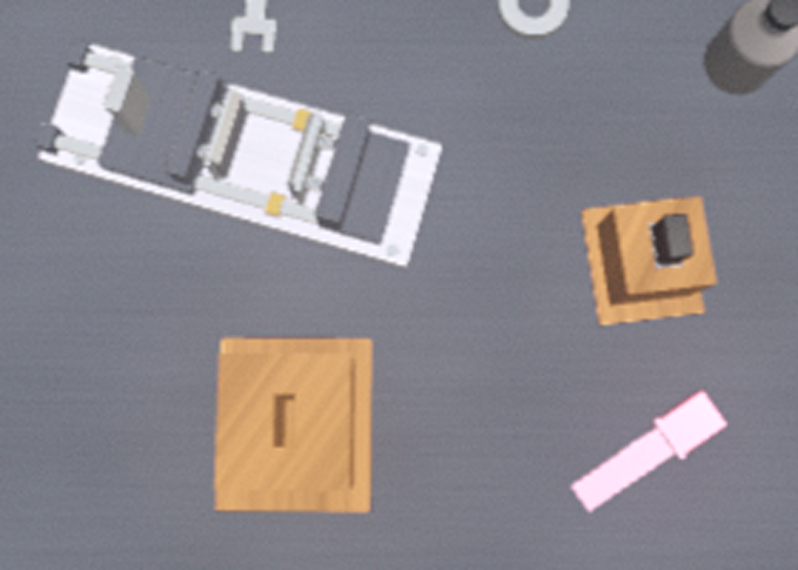

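View pics/s1.png

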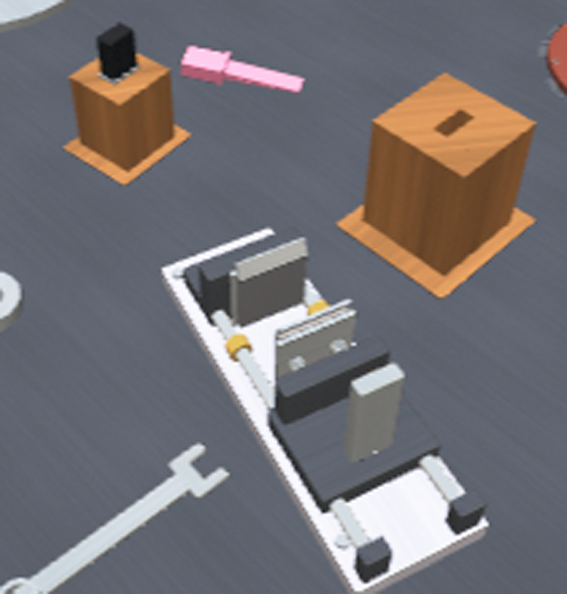

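```bash
cat > fit.py <<'E'
from h import *
from scipy.optimize import least_squares
def T(crop,sc,off): return np.array(crop)/sc+np.array(off)-0.0
t=lambda *c:T(c,2.85,(120,140)); s=lambda *c:T(c,2.7,(170,120))
def fit(obs,x0):
    def X(p,l): 
        c,sn=np.cos(p[2]),np.sin(p[2]); l=np.array(l,float); return np.c_[p[0]+c*l[:,0]-sn*l[:,1],p[1]+sn*l[:,0]+c*l[:,1],l[:,2]]
    def r(p):
        return np.concatenate([(proj(n,X(p,[o[0] for o in L]))-np.array([o[1] for o in L])).ravel() for n,L in obs.items()])
    S=least_squares(r,x0,loss='soft_l1'); print(S.x,np.degrees(S.x[2])); print(r(S.x).reshape(-1,2).round(1).tolist()); return S.x
if __name__=="__main__":
    bed={'top':[((.055,-.11,.02),t(442,146)),((-.055,-.11,.02),t(408,266)),((.055,.22,.02),t(90,45)),((-.055,.22,.02),t(40,155))],
     'scene':[((.055,-.11,.02),s(163,270)),((-.055,-.11,.02),s(270,230)),((.055,.22,.02),s(357,584)),((-.055,.22,.02),s(486,522))]}
    b=fit(bed,[.5,.03,-.2])
    st={'top':[((.05,.045,.003),t(582,208)),((.05,-.045,.003),t(703,197)),((-.05,.045,.003),t(600,325)),((-.05,-.045,.003),t(706,312)),
        ((.035,.035,.09),t(611,211)),((-.035,.035,.09),t(627,297)),((-.035,-.035,.09),t(717,283)),((.035,-.035,.09),t(703,197))],
     'scene':[((-.05,-.045,.003),s(190,135)),((.05,-.045,.003),s(124,184)) if 0 else ((.05,.045,.003),s(125,184)),((.05,-.045,.003),s(65,147)),((-.05,.045,.003),s(190,135))][1:]}
    S=fit(st,[.45,-.26,.1])
E
python3 fit.py
```

```text
[ 0.5692 -0.0115 -0.283 ] -16.214488288119593
[[0.1, 0.2], [-0.5, 0.8], [-2.9, -0.6], [-0.3, 1.8], [-1.4, -1.6], [-0.7, -2.0], [-1.0, 2.3], [0.3, -0.2]]
[ 0.4949 -0.3044  0.1281] 7.339461399711625
[[-0.3, 0.9], [-6.7, 0.3], [0.1, 0.3], [-0.4, 0.3], [0.9, -1.0], [0.5, -0.6], [-0.2, 0.4], [-1.0, 0.1], [-0.8, -0.2], [-1.6, -0.4], [-0.1, -1.0]]
```

```bash
cat > ov.py <<'E'
from h import *
def W(p,l):
    c,s=np.cos(p[2]),np.sin(p[2]); l=np.array(l,float); return np.c_[p[0]+c*l[:,0]-s*l[:,1],p[1]+s*l[:,0]+c*l[:,1],l[:,2]]
def box(x,y,z0,z1,cx=0,cy=0): return [[(cx+a*x/2,cy+b*y/2,z) for a,b in((-1,-1),(-1,1),(1,1),(1,-1))] for z in(z0,z1)]
def draw(im,n,k,off,p,polys,col):
    for q in polys:
        uv=(proj(n,W(p,q))-off)*k; cv2.polylines(im,[np.round(uv*8).astype(int).reshape(-1,1,2)],True,col,1,cv2.LINE_AA,3)
def over(src,n,crop,k,items,out):
    x0,x1,y0,y1=crop; a=cv2.resize(cv2.imread(src)[y0:y1,x0:x1],None,fx=k,fy=k,interpolation=cv2.INTER_CUBIC)
    for p,polys,col in items: draw(a,n,k,np.array([x0-.5+.5/k,y0-.5+.5/k]),p,polys,col)
    cv2.imwrite(out,a)
E
cat > o1.py <<'E'
from ov import *
import sys
b=[.5692,-.0115,-.283]; s=[.4949,-.3044,.128]
q=float(sys.argv[1]); tag=sys.argv[2]
if len(sys.argv)>3: b=eval(sys.argv[3])
bed=[box(.11,.33,0,.02,0,.055)[1],box(.036,.014,.047,.135,0,.09+.08-q)[1],box(.036,.014,.047,.135,0,.09+.08-q)[0]]
for yy in(-.00175,.00175+.08-q): bed.append([(-.03,yy,.1),(.03,yy,.1),(.03,yy,.04),(-.03,yy,.04)])
st=[box(.1,.09,0,.003)[1],box(.07,.07,0,.09)[1],box(.034,.02,.09,.138)[1],box(.034,.02,.09,.138)[0]]
it=[(b,bed,(0,0,255)),(s,st,(255,255,0))]
over("pics/top0.png","top",(125,280,140,245),5,it,f"pics/ot_{tag}.png")
over("pics/scene0.png","scene",(220,360,195,345),4,it,f"pics/os_{tag}.png")
over("pics/top0.png","top",(310,380,200,260),6,it,f"pics/ot2_{tag}.png")
over("pics/scene0.png","scene",(185,250,120,195),6,it,f"pics/os2_{tag}.png")
E
python3 o1.py 0.03 a
```

```text
(no output)
```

View pics/ot_a.png

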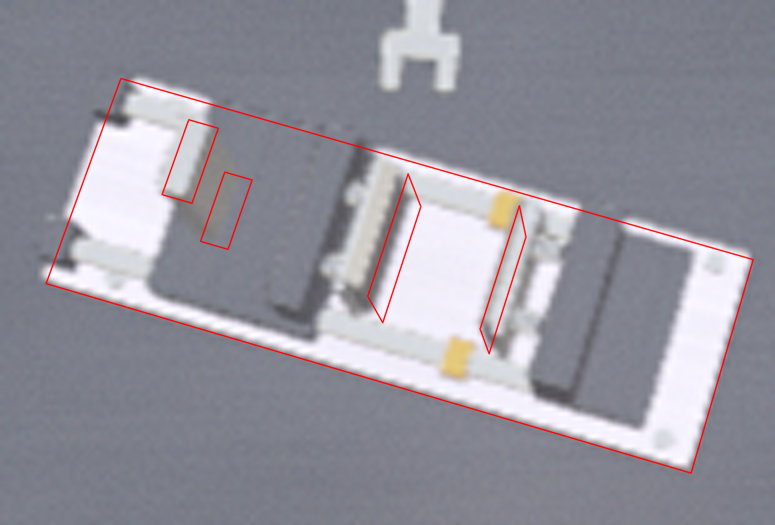

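View pics/os_a.png

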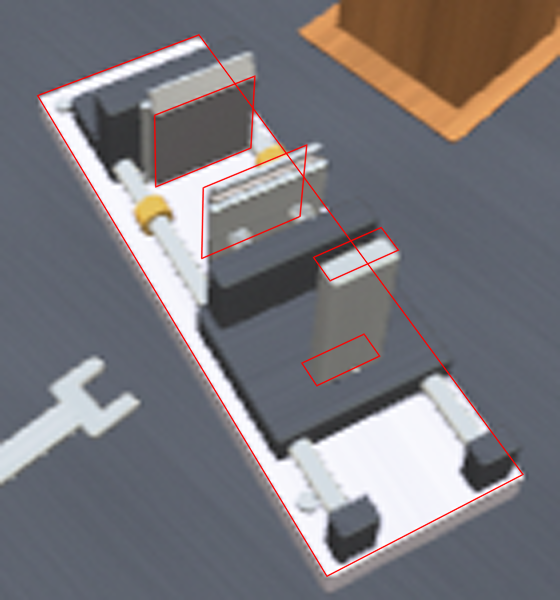

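View pics/ot2_a.png

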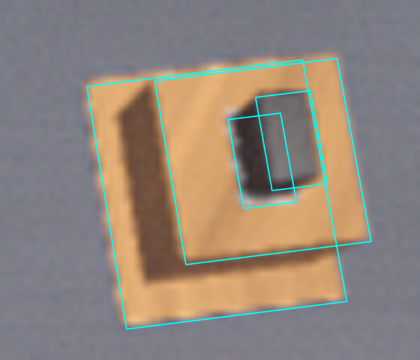

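View pics/os2_a.png

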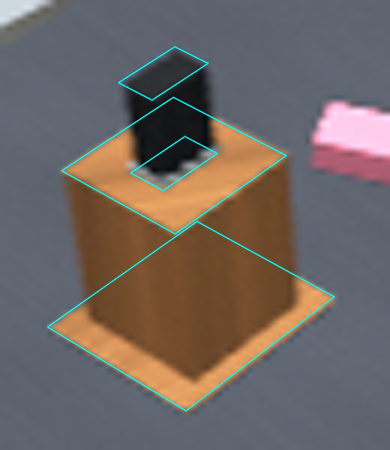

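```bash
cat > go.py <<'E'
from h import *
B=np.array([.5692,-.0115,-.283]); S=np.array([.4949,-.3044,.128])
def bedw(x,y,z):
    c,s=np.cos(B[2]),np.sin(B[2]); return np.array([B[0]+c*x-s*y,B[1]+s*x+c*y,z])
def state():
    o=ctrl.get_obs(); return o,R.from_rotvec(o['tool_rot']).as_matrix()
def plan(target,yaw):
    """yaw: desired heading of tool z axis in the world (rad), half-turn equivalent"""
    o,M=state()
    zs=[]
    for y in(yaw,yaw+np.pi):
        y2=(y+np.pi)%(2*np.pi)-np.pi
        z=np.array([np.cos(y2),np.sin(y2),0]); yv=np.array([0,0,-1.]); D=np.c_[np.cross(yv,z),yv,z]
        zs.append(np.degrees(R.from_matrix(M.T@D).as_rotvec()))
    zs.sort(key=np.linalg.norm)
    d=np.array(target)-o['tool_pos']
    print("t",o['t'],"pos",o['tool_pos'],"F",o['contact_force'],"open",o['opening'],"q",o['q'])
    print("world d",d,"tool d",M.T@d,"dr",zs[0],"(alt)",zs[1])
    print("M\n",M)
E
python3 - <<'E'
from go import *
plan(bedw(0,.19,.245),B[2]+np.pi/2)
plan(bedw(0,.19,.11),B[2]+np.pi/2)
E
```

```text
t 0.8 pos [0.1852 0.5969 0.2454] F [0.4981 1.2139 0.5106] open 0.08542024629899841 q [ 1.151   0.0527  1.6128  0.      1.476  -0.119 ]
world d [ 0.4371 -0.426  -0.0004] tool d [ 0.5437  0.0003 -0.2774] dr [-0.0052 -1.0212  0.0007] (alt) [ -0.001  178.9788  -0.0082]
M
 [[ 0.9551  0.      0.2963]
 [-0.2963  0.0001  0.9551]
 [ 0.     -1.      0.0001]]
t 0.8 pos [0.1852 0.5969 0.2454] F [0.4981 1.2139 0.5106] open 0.08542024629899841 q [ 1.151   0.0527  1.6128  0.      1.476  -0.119 ]
world d [ 0.4371 -0.426  -0.1354] tool d [ 0.5437  0.1353 -0.2774] dr [-0.0052 -1.0212  0.0007] (alt) [ -0.001  178.9788  -0.0082]
M
 [[ 0.9551  0.      0.2963]
 [-0.2963  0.0001  0.9551]
 [ 0.     -1.      0.0001]]
```

Request:
servo_tool(
  delta_pos=[
    [0.054,0,-0.028],
    [0.054,0,-0.028],
    [0.054,0,-0.028],
    [0.054,0,-0.028],
    [0.054,0,-0.028],
  ],
  dr=[
    [0,0,0],
    [0,0,0],
    [0,0,0],
    [0,0,0],
    [0,0,0],
  ],
  grip=[0,0,0,0,0],
  grip_force=40,
)

```text
t: 1.42
tool_pos: [0.4052, 0.3809, 0.246]
tool_rot: [-1.556, 0.227, -0.23]
contact_force: [1.5, 1.2, -0.1]
opening: -0.0002
```

Request:
servo_tool(
  delta_pos=[
    [0.054,0,-0.027],
    [0.054,0,-0.027],
    [0.054,0,-0.027],
    [0.054,0,-0.027],
    [0.03,0,-0.014],
  ],
  dr=[
    [0,0,0],
    [0,0,0],
    [0,0,0],
    [0,0,0],
    [0,0,0],
  ],
  grip=[0,0,0,0,0],
)

```text
t: 2.05
tool_pos: [0.6127, 0.1845, 0.2474]
tool_rot: [-1.553, 0.227, -0.235]
contact_force: [0.1, 0.3, 0.6]
opening: -0.0001
```

Run:
```python
from go import *
plan(bedw(0,.19,.245),B[2]+np.pi/2)
```

```text
t 2.05 pos [0.6127 0.1845 0.2474] F [0.0649 0.3023 0.5592] open -5.96934194138286e-05 q [ 0.1749  0.0822  1.5786  0.0032  1.4748 -1.1016]
world d [ 0.0096 -0.0135 -0.0024] tool d [ 0.0131  0.0024 -0.0102] dr [-0.3179 -0.6608  0.2274] (alt) [ -0.3559 179.3382  -0.4976]
M
 [[ 0.9569  0.0054  0.2903]
 [-0.2903  0.0042  0.9569]
 [ 0.0039 -1.      0.0056]]
```

Request:
servo_tool(
  delta_pos=[
    [0.013,0.03,0],
    [0,0.05,0],
    [0,0.05,0],
    [0,0.012,0],
    [0,0,0],
  ],
  dr=[
    [-0.3,-0.7,0.2],
    [0,0,0],
    [0,0,0],
    [0,0,0],
    [0,0,0],
  ],
  grip=[0,0,0,0,0],
)

```text
t: 2.68
tool_pos: [0.6308, 0.1776, 0.1053]
tool_rot: [-1.557, 0.22, -0.231]
contact_force: [0.3, 0.2, 1.3]
opening: -0.0003
```

```bash
cat >> go.py <<'E'
def pic(n,out,crop,k):
    a=ctrl.get_image(n)[:,:,::-1]; cv2.imwrite("pics/"+n+"_full.png",a)
    x0,x1,y0,y1=crop; cv2.imwrite("pics/"+out,cv2.resize(a[y0:y1,x0:x1],None,fx=k,fy=k,interpolation=cv2.INTER_CUBIC))
E
python3 - <<'E'
from go import *
plan(bedw(0,.18,.105),B[2]+np.pi/2)
pic("scene","a1.png",(220,380,180,330),4)
E
```

```text
t 2.675 pos [0.6308 0.1776 0.1053] F [0.312  0.1612 1.3226] open -0.00029398034459724825 q [ 0.1611  0.2366  1.6524 -0.0002  1.2457 -1.1222]
world d [-0.0113 -0.0163 -0.0003] tool d [-0.0063  0.0002 -0.0188] dr [-0.1592 -0.2534  0.3632] (alt) [ -0.5697 179.7455  -0.2496]
M
 [[ 0.959   0.0069  0.2835]
 [-0.2835  0.0009  0.959 ]
 [ 0.0063 -1.      0.0028]]
```

View pics/a1.png

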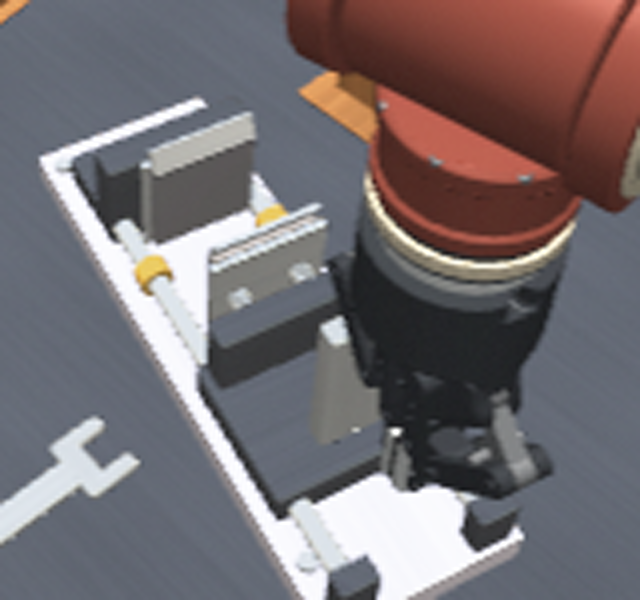

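Request:
servo_tool(
  delta_pos=[
    [-0.006,0,-0.008],
    [0,0,-0.01],
    [0,0,-0.01],
  ],
  dr=[
    [0,0,0],
    [0,0,0],
    [0,0,0],
  ],
  grip=[0,0,0],
)

```text
t: 3.1
tool_pos: [0.6196, 0.1521, 0.112]
tool_rot: [-1.555, 0.211, -0.237]
contact_force: [0.9, -0.2, 0.2]
opening: 0.0002
```

Request:
servo_tool(
  delta_pos=[
    [0,0,-0.01],
    [0,0,-0.01],
  ],
  dr=[
    [0,0,0],
    [0,0,0],
  ],
  grip=[0,0],
)

```text
t: 3.35
tool_pos: [0.615, 0.1354, 0.1127]
tool_rot: [-1.543, 0.208, -0.242]
contact_force: [4.6, 10.4, -6.1]
opening: 0.0001
```

```bash
cat >> go.py <<'E'
def bedof(p):
    c,s=np.cos(B[2]),np.sin(B[2]); d=np.array(p)[:2]-B[:2]; return np.array([c*d[0]+s*d[1],-s*d[0]+c*d[1]])
E
python3 - <<'E'
from go import *
plan(bedw(0,.11,.108),B[2]+np.pi/2)
print(bedof(state()[0]['tool_pos']))
E
```

```text
t 3.35 pos [0.615  0.1354 0.1127] F [ 4.6319 10.3594 -6.0592] open 7.12413988979679e-05 q [ 0.0944  0.1619  1.7252  0.0107  1.2303 -1.1926]
world d [-0.0151 -0.0413 -0.0047] tool d [-0.0028  0.0039 -0.044 ] dr [-1.0509 -0.2446  1.0707] (alt) [ -1.6795 179.74    -1.6484]
M
 [[ 0.9588  0.0231  0.2831]
 [-0.2834  0.0123  0.9589]
 [ 0.0186 -0.9997  0.0184]]
[0.0029 0.1539]
```

Request:
servo_tool(
  delta_pos=[
    [-0.001,0.003,-0.012],
    [0,0.001,-0.012],
  ],
  dr=[
    [-1,0,1],
    [0,0,0],
  ],
  grip=[0,0],
)

```text
t: 3.6
tool_pos: [0.6097, 0.1177, 0.1125]
tool_rot: [-1.544, 0.219, -0.231]
contact_force: [2.0, 11.2, -1.6]
opening: 0.0002
```

Run:
```python
from go import *
plan(bedw(0,.11,.108),B[2]+np.pi/2)
print(bedof(state()[0]['tool_pos']))
pic("scene","a2.png",(220,380,180,330),4)
```

```text
t 3.6 pos [0.6097 0.1177 0.1125] F [ 2.036  11.162  -1.5995] open 0.00021500697942338434 q [ 0.0651  0.1504  1.7386  0.0142  1.2419 -1.2227]
world d [-0.0098 -0.0236 -0.0045] tool d [-0.0028  0.004  -0.0255] dr [-0.9375 -0.2589  0.3161] (alt) [ -0.4958 179.7344  -1.4705]
M
 [[ 0.9589  0.0099  0.2835]
 [-0.2836  0.0141  0.9588]
 [ 0.0055 -0.9999  0.0164]]
[0.0028 0.1354]
```

View pics/a2.png

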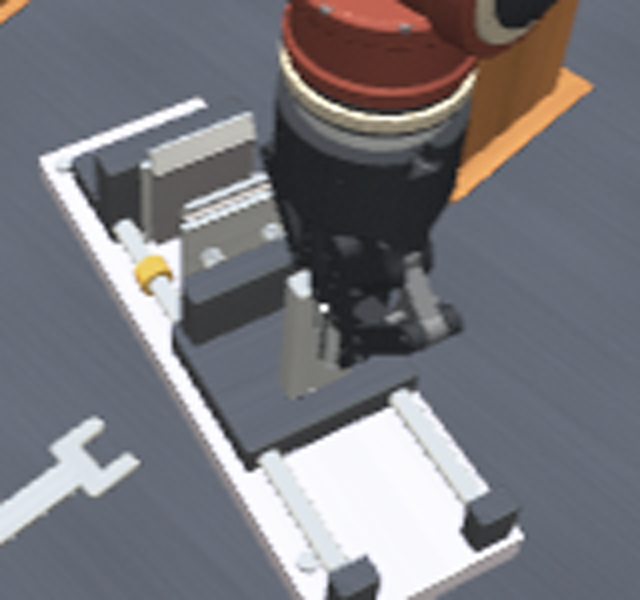

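Request:
servo_tool(
  delta_pos=[
    [-0.002,0.003,-0.01],
    [0,0.001,-0.008],
  ],
  dr=[
    [-0.9,0,0.3],
    [0,0,0],
  ],
  grip=[0,0],
)

```text
t: 3.9
tool_pos: [0.6059, 0.1045, 0.1124]
tool_rot: [-1.546, 0.218, -0.234]
contact_force: [1.0, 11.4, -2.5]
opening: -0.0003
```

Request:
servo_tool(
  delta_pos=[
    [0,0,-0.006],
    [0,0,-0.006],
  ],
  dr=[
    [0,0,0],
    [0,0,0],
  ],
  grip=[0,0],
)

```text
t: 4.15
tool_pos: [0.6039, 0.0974, 0.1127]
tool_rot: [-1.533, 0.214, -0.237]
contact_force: [4.7, 9.6, -4.5]
opening: -0.0001
```

Run:
```python
from go import *
plan(bedw(0,.11,.108),B[2]+np.pi/2)
print(bedof(state()[0]['tool_pos']))
pic("scene","a3.png",(220,380,180,330),4)
```

```text
t 4.15 pos [0.6039 0.0974 0.1127] F [ 4.6707  9.5912 -4.4727] open -6.493690435680543e-05 q [ 0.028   0.1238  1.7677  0.0248  1.2309 -1.2625]
world d [-0.004  -0.0032 -0.0047] tool d [-0.0029  0.0045 -0.0044] dr [-1.6118 -0.3041  0.6356] (alt) [ -0.9966 179.6753  -2.5275]
M
 [[ 0.9586  0.0186  0.2841]
 [-0.2845  0.0239  0.9584]
 [ 0.011  -0.9995  0.0282]]
[0.0029 0.1142]
```

View pics/a3.png

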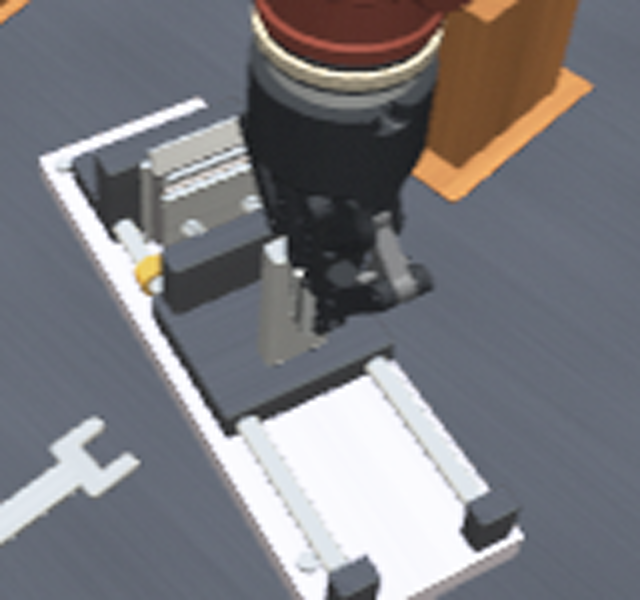

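Request:
servo_tool(
  delta_pos=[
    [-0.001,0.003,-0.006],
    [0,0,-0.006],
  ],
  dr=[
    [-1.6,0,0.6],
    [0,0,0],
  ],
  grip=[0,0],
)

```text
t: 4.45
tool_pos: [0.6032, 0.0953, 0.1127]
tool_rot: [-1.534, 0.219, -0.235]
contact_force: [11.9, 26.8, -13.1]
opening: 0.0002
```

Request:
servo_tool(
  delta_pos=[
    [0,0.001,-0.006],
  ],
  dr=[
    [-0.8,0,0.3],
  ],
  grip=[0],
)

```text
t: 4.58
tool_pos: [0.6032, 0.0954, 0.1126]
tool_rot: [-1.533, 0.221, -0.232]
contact_force: [7.0, 22.5, -1.3]
opening: -0.0
```

Request:
servo_tool(
  delta_pos=[
    [0,0.001,-0.006],
  ],
  dr=[
    [-0.4,0,0],
  ],
  grip=[0],
)

```text
t: 4.7
tool_pos: [0.6033, 0.0955, 0.1127]
tool_rot: [-1.526, 0.218, -0.235]
contact_force: [6.5, 21.9, -1.8]
opening: 0.0
```

Run:
```python
from go import *
plan(bedw(0,.11,.108),B[2]+np.pi/2)
print(bedof(state()[0]['tool_pos']))
pic("scene","a4.png",(220,380,180,330),4)
```

```text
t 4.7 pos [0.6033 0.0955 0.1127] F [ 6.4875 21.8991 -1.8466] open 1.9175088883393638e-05 q [ 0.0218  0.123   1.7686  0.0325  1.2338 -1.27  ]
world d [-0.0034 -0.0014 -0.0047] tool d [-0.0029  0.0046 -0.0025] dr [-1.9565 -0.372   0.3591] (alt) [ -0.5629 179.601   -3.0667]
M
 [[ 0.9583  0.0157  0.2852]
 [-0.2856  0.031   0.9579]
 [ 0.0062 -0.9994  0.0342]]
[0.0029 0.1123]
```

View pics/a4.png

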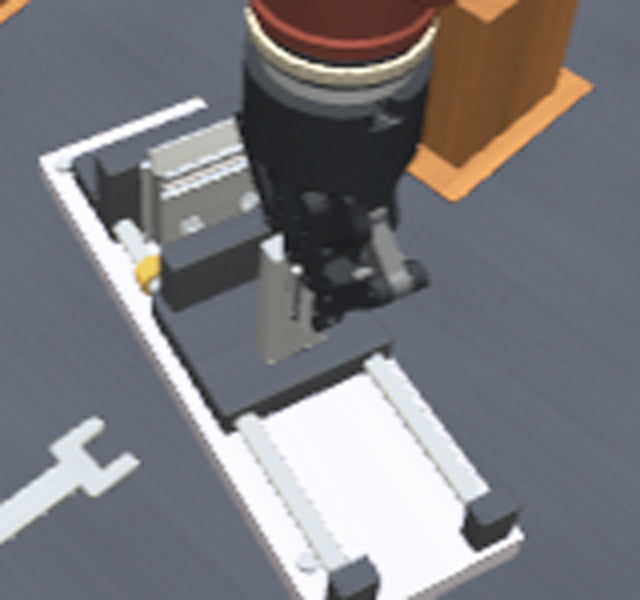

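Request:
servo_tool(
  delta_pos=[
    [0,0,0.02],
    [0,-0.03,0.01],
    [0,-0.05,0],
    [0,-0.05,0],
  ],
  dr=[
    [-1.9,-0.4,0.4],
    [0,0,0],
    [0,0,0],
    [0,0,0],
  ],
  grip=[0,0,0,0.3],
)

```text
t: 5.25
tool_pos: [0.6087, 0.1241, 0.2409]
tool_rot: [-1.561, 0.23, -0.212]
contact_force: [0.7, -0.8, 0.1]
opening: 0.0172
```

Run:
```python
from go import *
plan([S[0],S[1],.235],S[2]+np.pi/2)
```

```text
t 5.25 pos [0.6087 0.1241 0.2409] F [ 0.6796 -0.8078  0.0642] open 0.017156674764353456 q [ 0.0809  0.0533  1.6196  0.0011  1.4798 -1.2082]
world d [-0.1138 -0.4285 -0.0059] tool d [ 0.01    0.0071 -0.4432] dr [  0.0398 -23.4802  -0.6462] (alt) [  0.8952 156.5174   0.0552]
M
 [[ 0.9605 -0.0112  0.2781]
 [-0.2781  0.0002  0.9606]
 [-0.0108 -0.9999 -0.003 ]]
```

Request:
servo_tool(
  delta_pos=[
    [0,0,-0.055],
    [0,0,-0.055],
    [0,0,-0.055],
    [0,0,-0.055],
    [0,0,-0.055],
  ],
  dr=[
    [0,0,-0.6],
    [0,0,0],
    [0,0,0],
    [0,0,0],
    [0,0,0],
  ],
  grip=[0.7,0.7,0.7,0.7,0.7],
)

```text
t: 5.88
tool_pos: [0.5333, -0.1468, 0.2507]
tool_rot: [-1.562, 0.203, -0.23]
contact_force: [1.2, 0.5, 0.4]
opening: 0.0598
```

Request:
servo_tool(
  delta_pos=[
    [0,0,-0.055],
    [0,0,-0.05],
    [0,0,-0.02],
    [0,0,0],
  ],
  dr=[
    [0,0,0],
    [0,-8,0],
    [0,-8,0],
    [0,-8,0],
  ],
  grip=[0.7,0.7,0.7,0.7],
)

```text
t: 6.38
tool_pos: [0.497, -0.277, 0.2519]
tool_rot: [-1.576, -0.13, 0.103]
contact_force: [0.5, 0.3, 0.3]
opening: 0.0598
```

Run:
```python
from go import *
plan([S[0],S[1],.2],S[2]+np.pi/2)
pic("scene","a5.png",(180,340,100,250),4)
pic("top","a5t.png",(130,400,140,260),2.9)
```

```text
t 6.375 pos [ 0.497  -0.277   0.2519] F [0.5351 0.3113 0.3225] open 0.05979374813829619 q [-0.6416 -0.0966  1.7489  0.0049  1.4706 -2.3611]
world d [-0.0021 -0.0274 -0.0519] tool d [-0.0069  0.0521 -0.0263] dr [0.5527 1.1596 0.9576] (alt) [   1.4945 -178.8321   -0.8626]
M
 [[ 0.9889  0.0179 -0.1476]
 [ 0.1478 -0.0073  0.989 ]
 [ 0.0166 -0.9998 -0.0098]]
```

View pics/a5.png

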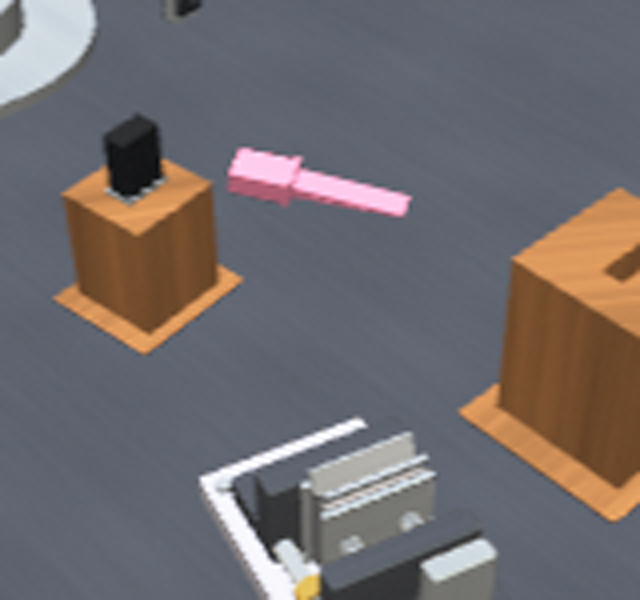

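View pics/a5t.png

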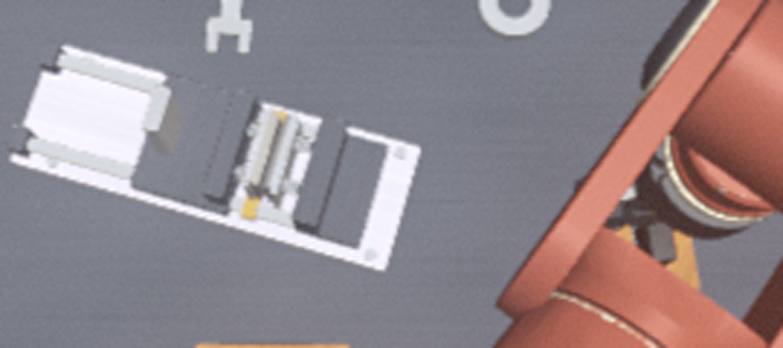

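Request:
servo_tool(
  delta_pos=[
    [-0.007,0.01,-0.026],
    [0,0.02,0],
    [0,0.02,0],
    [0,0,0],
  ],
  dr=[
    [0.6,1.2,1.0],
    [0,0,0],
    [0,0,0],
    [0,0,0],
  ],
  grip=[0.7,0.7,0.7,0.7],
)

```text
t: 6.98
tool_pos: [0.4937, -0.3012, 0.1994]
tool_rot: [-1.566, -0.092, 0.093]
contact_force: [-0.3, 0.3, 0.8]
opening: 0.0597
```

Run:
```python
from go import *
plan([S[0],S[1],.112],S[2]+np.pi/2)
pic("scene","a6.png",(180,260,80,200),5)
```

```text
t 6.975 pos [ 0.4937 -0.3012  0.1994] F [-0.3245  0.277   0.7993] open 0.05967839242631443 q [-0.677  -0.0238  1.7678  0.0012  1.3998 -2.3663]
world d [ 0.0012 -0.0032 -0.0874] tool d [ 0.0008  0.0874 -0.0035] dr [-0.1368 -0.5597 -0.038 ] (alt) [  0.0595 179.4401  -0.2143]
M
 [[ 0.993  -0.001  -0.118 ]
 [ 0.118   0.0023  0.993 ]
 [-0.0007 -1.      0.0024]]
```

View pics/a6.png

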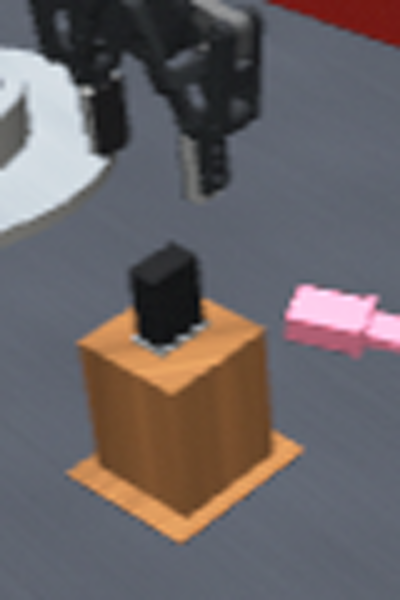

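Request:
servo_tool(
  delta_pos=[
    [0,0.025,-0.0035],
    [0,0.03,0],
    [0,0.02,0],
  ],
  dr=[
    [0,-0.5,0],
    [0,0,0],
    [0,0,0],
  ],
  grip=[0.7,0.7,0.7],
)

```text
t: 7.4
tool_pos: [0.4979, -0.3056, 0.129]
tool_rot: [-1.574, -0.108, 0.095]
contact_force: [0.4, -0.1, 0.0]
opening: 0.06
```

Run:
```python
from go import *
plan([S[0],S[1],.112],S[2]+np.pi/2)
pic("scene","a7.png",(180,260,80,200),5)
```

```text
t 7.4 pos [ 0.4979 -0.3056  0.129 ] F [ 0.4332 -0.0764  0.0072] open 0.06002084959216256 q [-0.6786  0.0503  1.8164  0.0016  1.2654 -2.3786]
world d [-0.003   0.0012 -0.017 ] tool d [-0.003   0.017   0.0017] dr [0.3336 0.0419 0.4428] (alt) [   0.6954 -179.956    -0.524 ]
M
 [[ 0.9917  0.0084 -0.1284]
 [ 0.1284 -0.0048  0.9917]
 [ 0.0077 -1.     -0.0058]]
```

View pics/a7.png

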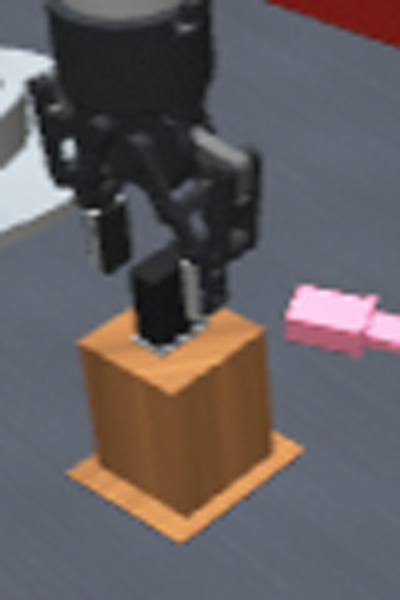

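Request:
servo_tool(
  delta_pos=[
    [-0.003,0.016,0.001],
    [0,0,0],
    [0,0,0],
  ],
  dr=[
    [0.3,0,0.4],
    [0,0,0],
    [0,0,0],
  ],
  grip=[0.7,0.7,0.5],
  grip_force=60,
)

```text
t: 7.82
tool_pos: [0.4944, -0.3045, 0.1107]
tool_rot: [-1.567, -0.1, 0.102]
contact_force: [-0.8, 0.0, -0.4]
opening: 0.0435
```

Request:
servo_tool(
  delta_pos=[
    [0,0,0],
    [0,0,0],
    [0,0,0],
    [0,0,0],
  ],
  dr=[
    [0,0,0],
    [0,0,0],
    [0,0,0],
    [0,0,0],
  ],
  grip=[0,0,0,0],
)

```text
t: 8.32
tool_pos: [0.495, -0.305, 0.1123]
tool_rot: [-1.569, -0.102, 0.101]
contact_force: [-0.5, 0.2, -1.3]
opening: 0.0194
```

Run:
```python
from go import *
plan([S[0],S[1],.112],S[2]+np.pi/2)
pic("scene","a8.png",(180,260,80,200),5)
```

```text
t 8.325 pos [ 0.495  -0.305   0.1123] F [-0.5436  0.2248 -1.2516] open 0.01941113993746207 q [-0.6802  0.0685  1.8277  0.      1.2446 -2.3799]
world d [-0.0001  0.0006 -0.0003] tool d [-0.      0.0003  0.0006] dr [0.0323 0.0527 0.0323] (alt) [   0.0508 -179.9473   -0.0507]
M
 [[ 0.9917  0.0006 -0.1286]
 [ 0.1286 -0.0005  0.9917]
 [ 0.0006 -1.     -0.0006]]
```

View pics/a8.png

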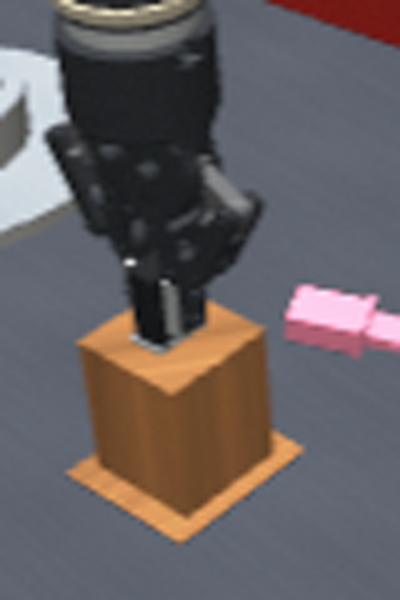

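Request:
servo_tool(
  delta_pos=[
    [0,-0.01,0],
    [0,-0.03,0],
    [0,-0.04,0],
    [0,-0.05,0],
    [0,-0.05,0],
  ],
  dr=[
    [0,0,0],
    [0,0,0],
    [0,0,0],
    [0,0,0],
    [0,0,0],
  ],
  grip=[0,0,0,0,0],
)

```text
t: 9.0
tool_pos: [0.4931, -0.303, 0.2931]
tool_rot: [-1.561, -0.097, 0.106]
contact_force: [0.0, -1.0, -0.8]
opening: 0.0195
```

Run:
```python
from go import *
plan(bedw(0,0,.27),B[2]+np.pi/2)
pic("scene","a9.png",(160,300,40,200),3.7)
ctrl.masks_of
```

```text
t 9.0 pos [ 0.4931 -0.303   0.2931] F [ 0.0277 -1.0085 -0.7941] open 0.019494025677453484 q [-0.6802 -0.0753  1.6608  0.0014  1.565  -2.38  ]
world d [ 0.0761  0.2915 -0.0231] tool d [0.113  0.0245 0.2792] dr [-0.3551 23.6024 -0.3735] (alt) [  -0.5171 -156.3961    0.4916]
M
 [[ 0.9917 -0.006  -0.1286]
 [ 0.1286  0.0066  0.9917]
 [-0.0051 -1.      0.0073]]
```

View pics/a9.png

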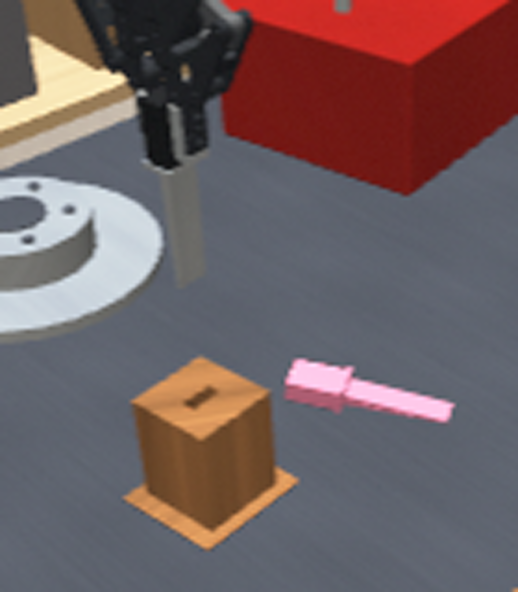

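Request:
servo_tool(
  delta_pos=[
    [0,0,0],
    [0,0,0],
    [0,0,0],
    [0,0,0],
  ],
  dr=[
    [-0.3,8,-0.3],
    [0,8,0],
    [0,7.6,0],
    [0,0,0],
  ],
  grip=[0,0,0,0],
)

```text
t: 9.55
tool_pos: [0.4966, -0.3058, 0.3095]
tool_rot: [-1.569, 0.216, -0.247]
contact_force: [-0.0, -0.4, -0.8]
opening: 0.0192
```

Run:
```python
from go import *
plan(bedw(0,0,.27),B[2]+np.pi/2)
```

```text
t 9.55 pos [ 0.4966 -0.3058  0.3095] F [-0.0164 -0.3865 -0.7587] open 0.01916276526733067 q [-0.6799 -0.0907  1.6484  0.001   1.5614 -1.9561]
world d [ 0.0726  0.2943 -0.0395] tool d [-0.0168  0.0369  0.303 ] dr [ 0.4372 -0.6649  1.2156] (alt) [ -1.9024 179.3237   0.6841]
M
 [[ 0.9567  0.0182  0.2904]
 [-0.2902 -0.0134  0.9569]
 [ 0.0213 -0.9997 -0.0075]]
```

Request:
servo_tool(
  delta_pos=[
    [-0.017,0.005,0.05],
    [0,0.005,0.05],
    [0,0.005,0.05],
    [0,0,0.05],
    [0,0,0.04],
  ],
  dr=[
    [0.4,-0.7,1.2],
    [0,0,0],
    [0,0,0],
    [0,0,0],
    [0,0,0],
  ],
  grip=[0,0,0,0,0],
)

```text
t: 10.18
tool_pos: [0.5477, -0.0665, 0.2941]
tool_rot: [-1.561, 0.215, -0.218]
contact_force: [0.6, 0.3, -0.8]
opening: 0.0194
```

Request:
servo_tool(
  delta_pos=[
    [0,0.01,0.02],
    [0,0,0.02],
    [0,0,0],
  ],
  dr=[
    [0,0,0],
    [0,0,0],
    [0,0,0],
  ],
  grip=[0,0,0],
)

```text
t: 10.55
tool_pos: [0.559, -0.0237, 0.2842]
tool_rot: [-1.562, 0.205, -0.209]
contact_force: [0.5, 0.2, -0.5]
opening: 0.0192
```

Run:
```python
from go import *
plan(bedw(0,0,.25),B[2]+np.pi/2)
print(bedof(state()[0]['tool_pos']))
pic("scene","b1.png",(200,340,110,260),4)
pic("top","b1t.png",(130,400,140,260),2.9)
```

```text
t 10.55 pos [ 0.559  -0.0237  0.2842] F [ 0.547   0.2347 -0.5164] open 0.01917492084637597 q [-0.1749 -0.1252  1.7217 -0.0012  1.5426 -1.482 ]
world d [ 0.0102  0.0122 -0.0342] tool d [0.0065 0.0342 0.0145] dr [0.056  1.1098 0.1492] (alt) [   0.2329 -178.89     -0.0874]
M
 [[ 0.9654  0.0022  0.2606]
 [-0.2606 -0.0016  0.9654]
 [ 0.0026 -1.     -0.001 ]]
[-0.0063 -0.0146]
```

View pics/b1.png

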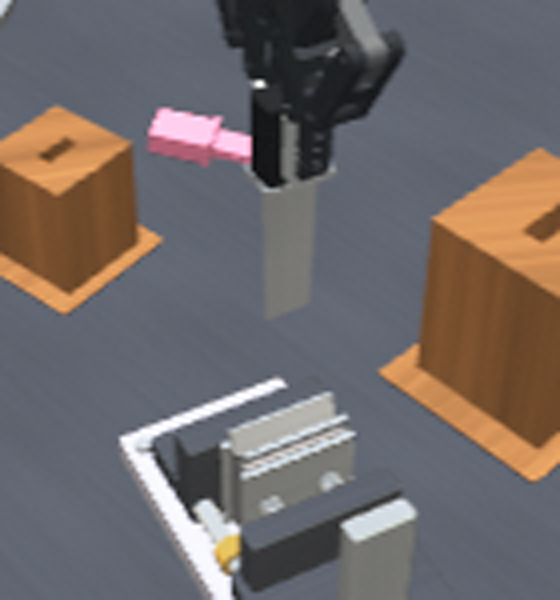

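View pics/b1t.png

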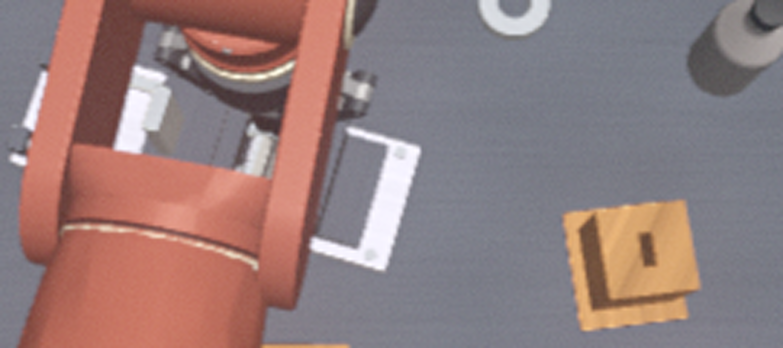

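```bash
cat > o2.py <<'E'
from go import *
from ov import *
import sys
def go(sfx,img,n,crop,k,blade=True,dy=0):
    o,M=state(); it=[]
    L=[[(-.03,y,.113),(.03,y,.113)] for y in(-.0075+dy,.0075+dy)]
    F=[[(-.03,y,.1),(.03,y,.1)] for y in(-.00175+dy,.00175+dy)]
    it.append((B,L,(0,0,255))); it.append((B,F,(0,255,0)))
    if blade:
        P=lambda l: (o['tool_pos']+np.array(l)@M.T)
        b=[[P((x,.1073,z)) for x,z in((-.012,-.001),(.012,-.001),(.012,.001),(-.012,.001))],[P((x,.0223,z)) for x,z in((-.017,-.01),(.017,-.01),(.017,.01),(-.017,.01))]]
        it.append(([0,0,0],b,(255,0,255)))
    over(img,n,crop,k,it,"pics/"+sfx)
E
python3 - <<'E'
from o2 import *
go("c1.png","pics/scene_full.png","scene",(230,310,130,250),5)
E
python3 - <<'E'
import cv2
a=cv2.imread('pics/a5t.png');print(a.shape)
E
```

```text
(348, 783, 3)
```

View pics/c1.png

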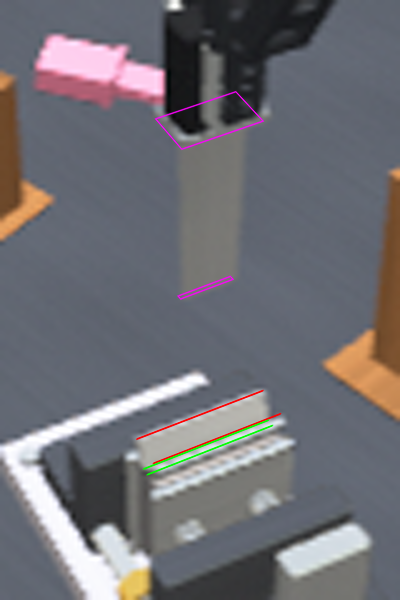

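Run:
```python
from o2 import *
import shutil
shutil.copy("pics/scene_full.png","pics/sb.png")
for q,t in((.08,"d1"),(.075,"d2")):
    tab=box(.036,.014,.047,.135,0,.09+.08-q)
    over("pics/sb.png","scene",(245,310,205,275),9,[(B,[tab[1]],(0,0,255))],f"pics/{t}.png")
```

```text
(no output)
```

View pics/d1.png

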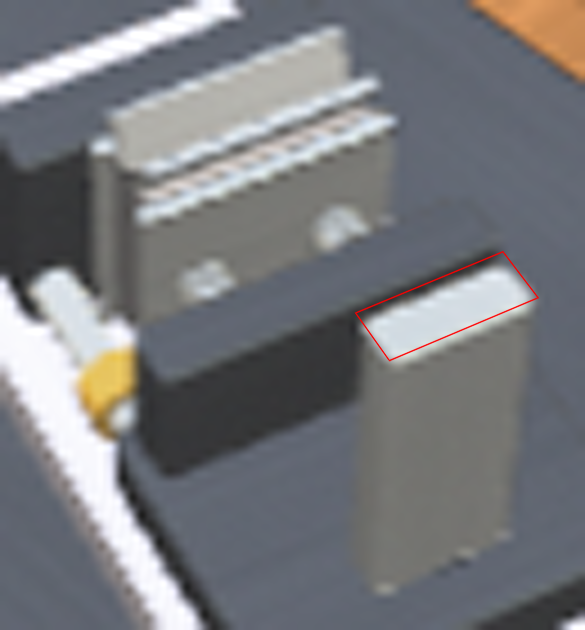

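Run:
```python
from o2 import *
a=cv2.imread("pics/a5t.png")  # crop (130,400,140,260) k2.9
a=a[60:300,0:440]; cv2.imwrite("pics/a5z.png",cv2.resize(a,None,fx=1.8,fy=1.8,interpolation=cv2.INTER_CUBIC))
```

```text
(no output)
```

View pics/a5z.png

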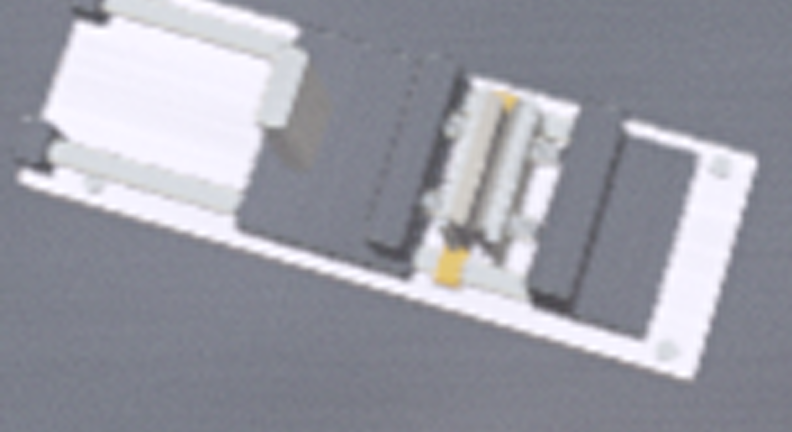

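Run:
```python
from o2 import *
go("e1.png","pics/sb.png","scene",(255,290,145,195),12)
```

```text
(no output)
```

View pics/e1.png

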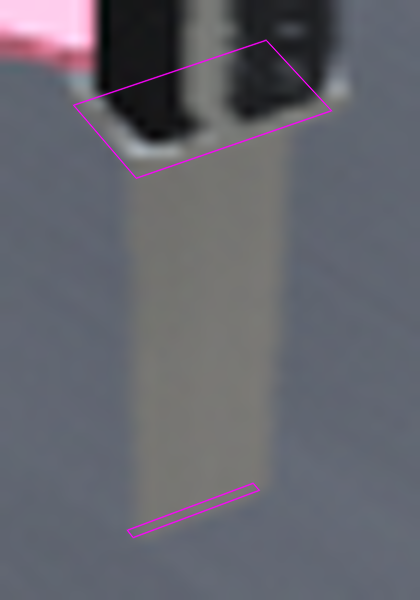

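Request:
servo_tool(
  delta_pos=[
    [0.006,0.015,0.014],
    [0,0.015,0],
    [0,0,0],
    [0,0,0],
  ],
  dr=[
    [0,1.1,0.1],
    [0,0,0],
    [0,0,0],
    [0,0,0],
  ],
  grip=[0,0,0,0],
)

```text
t: 11.15
tool_pos: [0.5679, -0.0165, 0.2538]
tool_rot: [-1.562, 0.225, -0.227]
contact_force: [-1.1, 0.3, -1.7]
opening: 0.0188
```

```bash
cat >> go.py <<'E'
def force(n=8):
    L=[]
    for i in range(n):
        ctrl.get_image("scene"); o=ctrl.get_obs(); L.append(np.r_[bedof(o['tool_pos'])*1000,o['tool_pos'][2]*1000,o['contact_force']])
    L=np.array(L); c,s=np.cos(B[2]),np.sin(B[2]); f=L[:,3:]; fb=np.c_[c*f[:,0]+s*f[:,1],-s*f[:,0]+c*f[:,1],f[:,2]]
    print("bed pos mm",L[:,:3].mean(0),"F bed",fb.mean(0),"sd",fb.std(0),"t",o['t'])
E
python3 - <<'E'
from go import *
force(8)
plan(bedw(0,0,.23),B[2]+np.pi/2)
E
```

```text
bed pos mm [  0.201   -4.67   253.9585] F bed [-0.2206 -0.0737 -1.2427] sd [0.4671 0.4146 0.3639] t 11.55
t 11.55 pos [ 0.5681 -0.0158  0.2538] F [-0.953   0.1485 -1.2544] open 0.019617813251449484 q [-0.1573 -0.0875  1.7372 -0.003   1.4905 -1.4411]
world d [ 0.0011  0.0043 -0.0238] tool d [-0.0002  0.0238  0.0045] dr [ 0.1586 -0.2149  0.1032] (alt) [ -0.1619 179.7849   0.2488]
M
 [[ 0.9592  0.001   0.2828]
 [-0.2828 -0.0032  0.9592]
 [ 0.0018 -1.     -0.0028]]
```

Request:
servo_tool(
  delta_pos=[
    [0,0.006,0.0045],
    [0,0.008,0],
    [0,0,0.0],
  ],
  dr=[
    [0.1,-0.2,0.1],
    [0,0,0],
    [0,0,0],
  ],
  grip=[0,0,0],
)

```text
t: 11.92
tool_pos: [0.5693, -0.0109, 0.2385]
tool_rot: [-1.56, 0.222, -0.221]
contact_force: [0.7, -0.8, -2.0]
opening: 0.0193
```

Run:
```python
from go import *
force(3)
plan(bedw(0,0,.23),B[2]+np.pi/2)
from o2 import *
cv2.imwrite("pics/sc.png",ctrl.get_image("scene")[:,:,::-1])
go("f1.png","pics/sc.png","scene",(245,310,165,235),9)
```

```text
bed pos mm [  0.3787   0.561  239.4122] F bed [ 0.0442  0.0156 -1.5111] sd [0.5198 0.4324 0.2199] t 12.075
t 12.075 pos [ 0.5699 -0.0111  0.2398] F [ 0.1012  0.5144 -1.804 ] open 0.019409208098983707 q [-0.1497 -0.0751  1.7489 -0.0009  1.4665 -1.4376]
world d [-0.0007 -0.0004 -0.0098] tool d [-0.0006  0.0098 -0.0005] dr [0.0387 0.0131 0.0815] (alt) [   0.1279 -179.9868   -0.0608]
M
 [[ 0.9603  0.0012  0.279 ]
 [-0.279  -0.001   0.9603]
 [ 0.0014 -1.     -0.0007]]
```

View pics/f1.png

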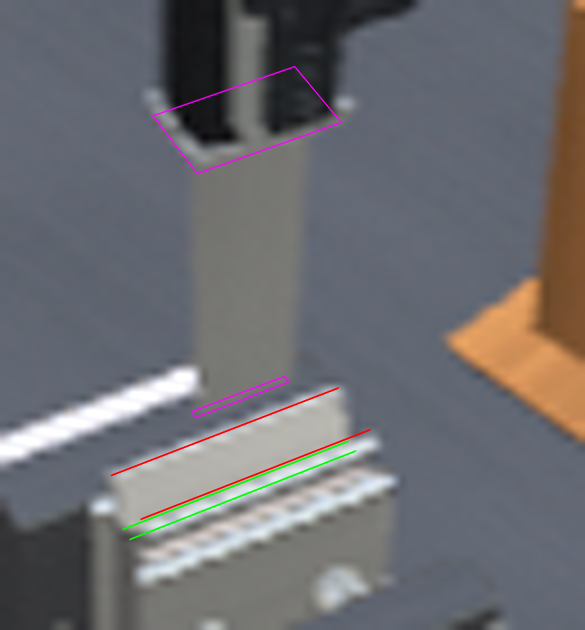

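Request:
servo_tool(
  delta_pos=[
    [0,0.012,0],
    [0,0.01,0.0],
    [0,0,0],
  ],
  dr=[
    [0,0,0.1],
    [0,0,0],
    [0,0,0],
  ],
  grip=[0,0,0],
)

```text
t: 12.5
tool_pos: [0.5699, -0.0113, 0.2164]
tool_rot: [-1.56, 0.222, -0.222]
contact_force: [-0.6, 0.1, -1.8]
opening: 0.0194
```

Run:
```python
from go import *
force(3)
plan(bedw(0,0,.2),B[2]+np.pi/2)
```

```text
bed pos mm [  1.1263   0.4945 217.5013] F bed [-0.1127 -0.2458 -1.3701] sd [0.6864 0.2041 0.2117] t 12.65
t 12.65 pos [ 0.5707 -0.0114  0.2181] F [-0.9665  0.2015 -1.0708] open 0.0190710299124115 q [-0.15   -0.059   1.7702 -0.0006  1.4281 -1.4377]
world d [-0.0015 -0.0001 -0.0181] tool d [-0.0014  0.0181 -0.0005] dr [0.0162 0.0013 0.1347] (alt) [   0.2115 -179.9986   -0.0254]
M
 [[ 0.9602  0.0022  0.2792]
 [-0.2792 -0.0009  0.9602]
 [ 0.0024 -1.     -0.0003]]
```

Request:
servo_tool(
  delta_pos=[
    [-0.001,0.006,0],
    [0,0.006,0.0],
    [0,0,0],
  ],
  dr=[
    [0,0,0.1],
    [0,0,0],
    [0,0,0],
  ],
  grip=[0,0,0],
)

```text
t: 13.02
tool_pos: [0.57, -0.0111, 0.2059]
tool_rot: [-1.56, 0.221, -0.223]
contact_force: [-0.1, 1.2, -0.4]
opening: 0.0195
```

Run:
```python
from go import *
force(3)
pic("scene","g1.png",(245,310,165,235),9)
```

```text
bed pos mm [  0.951    0.6395 206.5043] F bed [-0.0618  0.1287 -1.1245] sd [0.3176 0.3652 0.5744] t 13.175
```

View pics/g1.png

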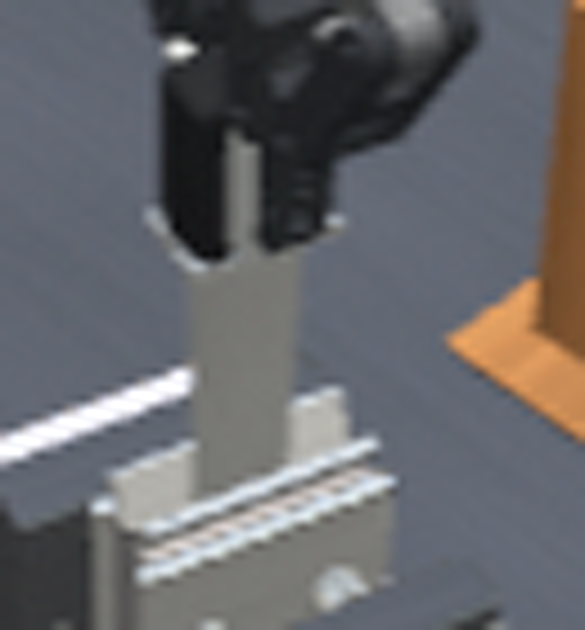

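Request:
servo_tool(
  delta_pos=[
    [0,0.005,0],
    [0,0.004,0.0],
    [0,0,0],
  ],
  dr=[
    [0,0,0],
    [0,0,0],
    [0,0,0],
  ],
  grip=[0,0,0],
)

```text
t: 13.6
tool_pos: [0.5706, -0.0112, 0.1974]
tool_rot: [-1.56, 0.219, -0.225]
contact_force: [0.7, 0.0, -1.5]
opening: 0.0192
```

Run:
```python
from go import *
force(6)
plan(bedw(0,0.0005,.2),B[2]+np.pi/2)
```

```text
bed pos mm [  1.5659   0.7124 198.0646] F bed [-0.0973  0.0292 -1.2879] sd [0.5255 0.2005 0.3202] t 13.9
t 13.9 pos [ 0.571  -0.0113  0.1983] F [ 0.356   0.336  -0.9129] open 0.019409174990114013 q [-0.1498 -0.0445  1.79   -0.0004  1.3914 -1.4377]
world d [-0.0017  0.0002  0.0017] tool d [-0.0016 -0.0018 -0.0002] dr [-0.0157  0.0045  0.2743] (alt) [   0.4309 -179.9949    0.0247]
M
 [[ 0.9602  0.0047  0.2792]
 [-0.2792 -0.0011  0.9602]
 [ 0.0048 -1.      0.0003]]
```

Request:
servo_tool(
  delta_pos=[
    [-0.001,0.005,0],
    [0,0.003,0.0],
    [0,0,0],
  ],
  dr=[
    [0,0,0.3],
    [0,0,0],
    [0,0,0],
  ],
  grip=[0,0,0],
)

```text
t: 14.28
tool_pos: [0.57, -0.011, 0.1897]
tool_rot: [-1.559, 0.223, -0.221]
contact_force: [-0.3, -0.2, -0.4]
opening: 0.0198
```

Run:
```python
from go import *
force(6)
```

```text
bed pos mm [  0.8256   0.764  190.1798] F bed [ 0.1747  0.0926 -1.0003] sd [0.3743 0.494  0.417 ] t 14.575
```

Request:
servo_tool(
  delta_pos=[
    [0,0.004,0],
    [0,0.003,0.0],
    [0,0,0],
  ],
  dr=[
    [0,0,0],
    [0,0,0],
    [0,0,0],
  ],
  grip=[0,0,0],
)

```text
t: 14.95
tool_pos: [0.5704, -0.0111, 0.183]
tool_rot: [-1.559, 0.222, -0.223]
contact_force: [0.1, 0.5, -1.2]
opening: 0.0199
```

Run:
```python
from go import *
force(8)
```

```text
bed pos mm [  1.1277   0.754  183.3738] F bed [-0.0557  0.028  -1.2086] sd [0.7472 0.4259 0.5365] t 15.35
```

Request:
servo_tool(
  delta_pos=[
    [0,0.004,0],
    [0,0.003,0.0],
    [0,0,0],
  ],
  dr=[
    [0,0,0],
    [0,0,0],
    [0,0,0],
  ],
  grip=[0,0,0],
)

```text
t: 15.72
tool_pos: [0.5714, -0.0113, 0.1775]
tool_rot: [-1.559, 0.219, -0.225]
contact_force: [0.5, -0.1, -0.2]
opening: 0.0194
```

Run:
```python
from go import *
force(8)
```

```text
bed pos mm [  1.9955   0.7917 177.4613] F bed [ 0.6031 -0.2251 -1.0145] sd [0.3805 0.4351 0.6062] t 16.125
```

Run:
```python
from go import *
pic("scene","g2.png",(230,320,165,265),6.5)
plan(bedw(0.0,0.0005,.17),B[2]+np.pi/2)
```

```text
t 16.175 pos [ 0.5713 -0.0113  0.1775] F [ 0.7751 -0.5946 -1.4822] open 0.019635915650148637 q [-0.15   -0.0251  1.8068  0.0001  1.3562 -1.4379]
world d [-0.002   0.0003 -0.0075] tool d [-0.002   0.0075 -0.0003] dr [-0.0302  0.0056  0.2028] (alt) [   0.3186 -179.9941    0.0474]
M
 [[ 0.9602  0.0035  0.2791]
 [-0.2791 -0.0005  0.9602]
 [ 0.0035 -1.      0.0005]]
```

View pics/g2.png

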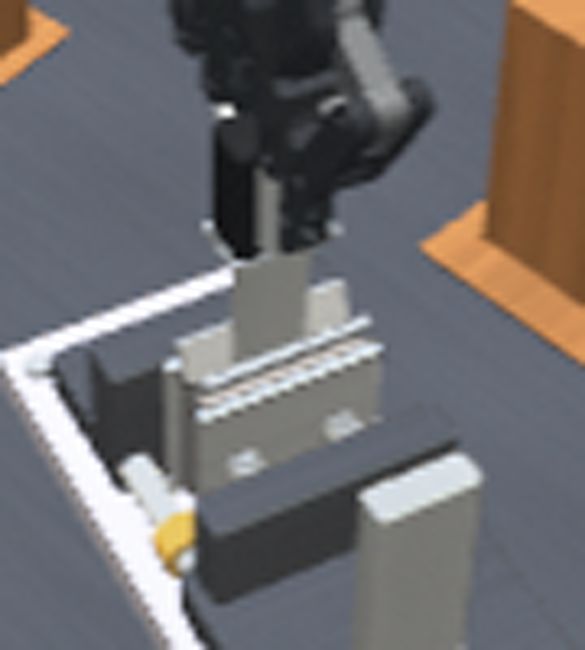

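Request:
servo_tool(
  delta_pos=[
    [-0.001,0.004,0],
    [0,0.002,0.0],
    [0,0,0],
  ],
  dr=[
    [0,0,0.2],
    [0,0,0],
    [0,0,0],
  ],
  grip=[0,0,0],
)

```text
t: 16.55
tool_pos: [0.5711, -0.0112, 0.1729]
tool_rot: [-1.559, 0.22, -0.224]
contact_force: [-0.2, -0.3, -0.4]
opening: 0.0193
```

Run:
```python
from go import *
force(8)
```

```text
bed pos mm [  1.7557   0.8445 172.8603] F bed [-0.1876 -0.542   0.9465] sd [0.7076 0.2549 0.7639] t 16.95
```

Request:
servo_tool(
  delta_pos=[
    [0,0.004,0],
    [0,0.003,0.0],
    [0,0,0],
  ],
  dr=[
    [0,0,0],
    [0,0,0],
    [0,0,0],
  ],
  grip=[0,0,0],
)

```text
t: 17.32
tool_pos: [0.5717, -0.0113, 0.1665]
tool_rot: [-1.559, 0.219, -0.225]
contact_force: [0.8, -0.7, -0.1]
opening: 0.0195
```

Run:
```python
from go import *
force(8)
plan(bedw(0.0,0.0005,.16),B[2]+np.pi/2)
```

```text
bed pos mm [  2.382    0.8744 166.5257] F bed [0.6369 0.0674 0.4533] sd [0.5178 0.3567 0.3325] t 17.725
t 17.725 pos [ 0.5717 -0.0113  0.1665] F [ 0.9482 -0.6282  0.3194] open 0.01925691116073157 q [-0.15   -0.0141  1.8151  0.0002  1.3368 -1.438 ]
world d [-0.0024  0.0003 -0.0065] tool d [-0.0024  0.0065 -0.0004] dr [-0.0406  0.0097  0.2127] (alt) [   0.3341 -179.99      0.0638]
M
 [[ 0.9603  0.0038  0.2791]
 [-0.2791 -0.0004  0.9603]
 [ 0.0037 -1.      0.0007]]
```

Request:
servo_tool(
  delta_pos=[
    [-0.001,0.003,0],
    [0,0.003,0.0],
  ],
  dr=[
    [0,0,0.2],
    [0,0,0],
  ],
  grip=[0,0],
)

```text
t: 17.98
tool_pos: [0.5717, -0.0112, 0.162]
tool_rot: [-1.559, 0.22, -0.224]
contact_force: [-0.2, -0.6, 5.2]
opening: 0.0192
```

Request:
servo_tool(
  delta_pos=[
    [0,0.003,0],
  ],
  dr=[
    [0,0,0],
  ],
  grip=[0],
)

```text
t: 18.1
tool_pos: [0.5719, -0.0113, 0.1594]
tool_rot: [-1.559, 0.219, -0.225]
contact_force: [-0.2, 0.2, 5.1]
opening: 0.0194
```

Run:
```python
from go import *
force(8)
plan(bedw(0.0,0.0005,.16),B[2]+np.pi/2)
```

```text
bed pos mm [  2.4416   0.9305 159.0038] F bed [ 0.7916 -0.8537  3.3339] sd [0.5459 0.3684 0.9529] t 18.5
t 18.5 pos [ 0.5718 -0.0113  0.159 ] F [ 0.7516 -1.5978  2.1839] open 0.019369634373089806 q [-0.1501 -0.0062  1.8204  0.0005  1.3242 -1.4381]
world d [-0.0025  0.0003  0.001 ] tool d [-0.0024 -0.001  -0.0004] dr [-0.0512  0.0067  0.1758] (alt) [   0.2761 -179.9931    0.0804]
M
 [[ 0.9602  0.0032  0.2791]
 [-0.2791  0.      0.9603]
 [ 0.0031 -1.      0.0009]]
```

Run:
```python
from go import *
force(8)
pic("scene","g3.png",(230,320,165,265),6.5)
pic("top","g3t.png",(130,400,60,260),2.9)
```

```text
bed pos mm [  2.4178   0.9287 159.0112] F bed [ 1.9314 -0.7491  2.6742] sd [0.4987 0.4424 0.4093] t 18.9
```

View pics/g3.png

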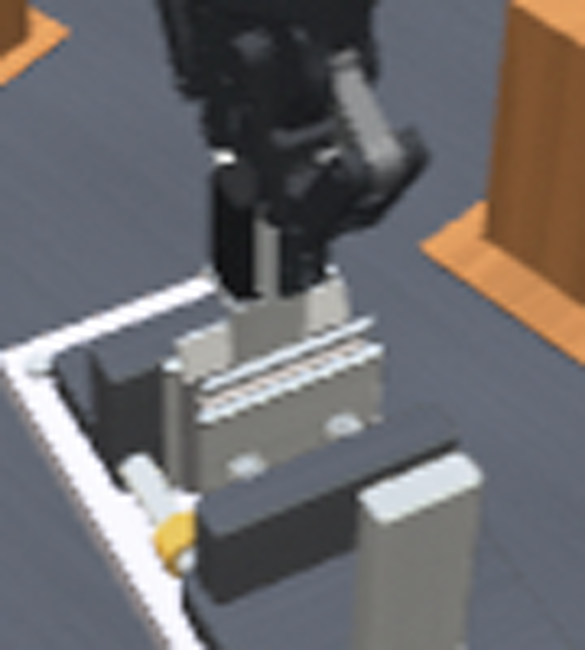

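View pics/g3t.png

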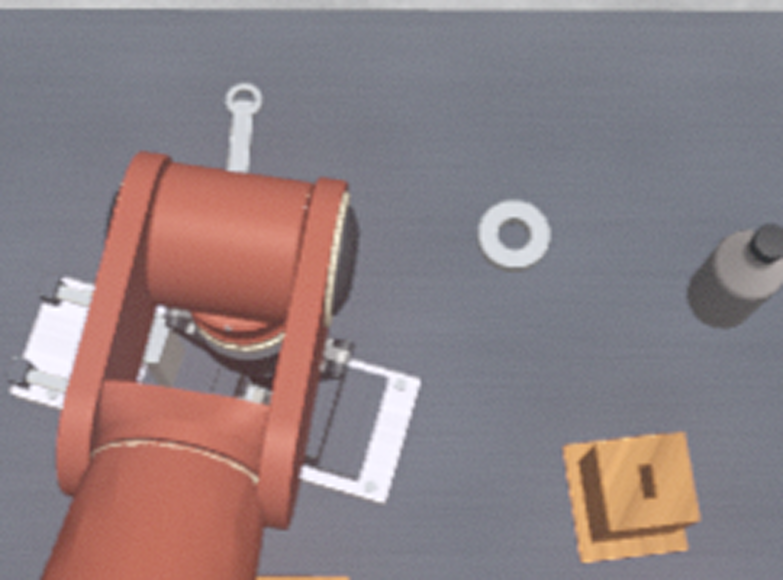

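Run:
```python
from go import *
print(ctrl.finish_job()); print(ctrl.get_obs()['t'])
```

```text
the job is handed in; nothing more can be done
None
the job is handed in; nothing more can be done
```

I've handed the job in: the carriage is against its stop, and the feeler blade is snug between the pads, still held by the handle. Nothing reported a verdict, so this rests on my own checks.

- **Carriage:** I pushed it by the tab with shut fingers. It slid at about 11 N, then stopped hard at about 22–29 N, within 1 mm of where the stop should be. The tab and the lips matched the expected positions to about 1–1.5 mm. In the pictures, the tab did not move while I inserted the blade.
- **Blade:** I gripped the handle at 60 N, lifted it straight out of the small stand and lowered it into the gap. The pads first resisted at a tip depth of about 31–34 mm. The tip ended about 48 mm below their tops, upright and aligned with the bed to within 1 degree.
- **Fit:** Drag while sliding deeper was about 6.3 N, a little above the 4–6 N guide. That suggests about 4–5.5 N on each pad, and the travel after first contact suggests about 4 N. I could not measure the pad forces directly. The sideways force was under 1 N, so the blade is close to centred.
- **Small disagreements:** Camera and arm positions differed by about 1 mm at the blade tip. The fitted corners of the bed plate were off by up to 3 pixels. The tool sits about 2.4 mm off the gap's centre along bed x, well inside the 18 mm allowed.
- **Everything else:** In the last top picture the bottle and bearing look undisturbed. So does the part of the wrench not hidden by the arm.

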